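# Set a shim pack to dry flat on two bearers under a weight

## Robot

A 7-joint arm with a two-finger parallel gripper is mounted at the origin on a cart in front of the work surface, level with it; the furniture and walls round the work are solid. World frame = base frame: x ahead of the robot, y to its left, z up, the work surface at z = 0. Lengths are in m, angles in rad, forces in N, time in s.
With the tool pointing down it reaches from about 0.425 to 1.025 m from the base axis. Payload 3.6 kg.
Tool frame: the origin (TCP) lies on the centre line of the jaws, within the pads' length; the fingertips stand 8 mm ahead of it and the grasp point (between the pads) lies 11 mm behind it; z points along the fingers, y is the line along which they close (so a half turn about z gives the same grasp; the last joint's range is limited). The gripper opens to 85 mm and grips with 20 to 120 N. Pads are 22 mm wide; open, the fingers measure 114 mm over their backs; the gripper's body (76 mm by 85 mm) begins 54 mm behind the grasp point. The pads swing forward as they close: fully open they stand 13 mm farther back than shut.
Start: joints at [-1.27, 0.591, 0.048, 1.609, -0.033, 0.943, -0.034], TCP at [0.279, 0.669, 0.239] pointing down, gripper open.
Joint ranges: [-2.69, 2.69], [-0.47, 2.24], [-1.27, 1.36], [0.19, 2.51], [-1.53, 4.68], [0.08, 2.07], [-3.09, 3.09]. Speed limits (rad/s): [2.57, 2.57, 3.14, 3.14, 3.14, 3.14, 3.14].

## Interface

Orientations are given as a unit quaternion [w, x, y, z].
In Python, from rig import arm, optics gives the robot as it stands. The module is installed in compiled form; this text tells all that it offers. Calls block until the motion is done:
- arm.move_pose(position, orientation): joint-space move of the TCP to a pose.
- arm.move_linear(position, frame=None, max_speed=0.15, threshold=None): straight line of the TCP; frame=None keeps the orientation; max_speed is the mean speed in m/s. With threshold (N) it stops when the force on the tool has changed by that much, and returns True; else False.
- arm.goto_joints(angles): joint-space move.
- arm.set_gripper(opening, squeeze=None): finger opening in m; squeeze is the grip in N (None keeps the last); returns when the fingers have stopped.
- arm.hold(seconds).
- arm.solve_ik(position, orientation): joint angles nearest the present ones, or None.
- optics.get_image(name): name is "side" or "top"; returns a dict with "color" (480x640x3 uint8, red, green, blue), "mtx" (3x3 intrinsics, pixels), "rvec" (rotation vector, rad) and "tvec" (3), from world to camera coordinates, as OpenCV has them. Camera axes: x right, y down, z forward; pixel columns grow to the right and rows downward; lengths in m; the calibration is good to about 2 mm. A picture is of the moment at which its call begins. There is no depth.
A pose or a line that the arm cannot do raises arm.Unreachable and nothing moves.
- arm.hand_in(): hands the job in; it is judged then, once.
Readings, each from a call of its own:
- arm.read_t(): time.
- arm.read_joints(): joint angles.
- arm.read_qd(): joint speeds.
- arm.read_joint_torque(): joint torques, N m.
- arm.read_eef_pos(): TCP position.
- arm.read_ee_rot(): TCP orientation.
- arm.read_ft_force(): force on the tool from outside, world axes, zero at the start.
- arm.read_ft_torque(): the same for the moment, N m.
- arm.read_gripper_width(): finger opening in m.
- arm.read_finger_force(): force on a finger pad.
Only numpy, scipy, OpenCV 4.12 (cv2) and the standard library are available. Lean on these libraries where they do the work, as an engineer would, in place of code of your own. Each camera call takes 0.05 s, during which the arm holds its last target. There are 200 camera calls.

## Task

Set the dark green shim pack to dry flat: lay the loose wooden bearer of the same length as the fixed one on the bench to the left of the fixed bearer, parallel to it, ends level, with a 30 mm gap between the two. Lay the shim pack flat across both bearers, its long side running from one to the other, centred over the gap and at the middle of their length, and then set the wax tin, lid up, centred on top of the shim pack as a weight. Leave the shorter stick where it is.

Things in the scene. Friction and masses are not known exactly. Their poses are not given: they have to be found in the camera images.
- fixed_bearer: the fixed bearer, fast to the bench: plain brown wooden stick with rounded edges, 90 long x 24 wide x 20 mm high, pointing away from the robot. Origin: centre of its underside; x along its length, away from the robot, y to the left. A tall fixed grey door (not listed) stands open between robot and bench; its left edge is 0.22 m ahead of the base and 0.28 m left: the arm must come round that edge, elbow out to the left.
- loose_bearer: the loose bearer: a stick just like the fixed one, 90 x 24 x 20 mm, 0.04 kg, lying on the bench, its length pointing roughly away from the robot. Origin: centre of its underside, z up; its own x axis runs along its length.
- short_stick: a shorter stick of the same wood, 55 x 24 x 20 mm, loose; not needed, leave alone. Origin: centre of its underside, z up; its own x axis runs along its length.
- shim_pack: pack of shims, one rigid dark green slab, 85 long (own y axis) x 55 wide (own x axis) x 9 mm thick, 0.03 kg, lying flat, its length pointing roughly away from the robot at the start. Origin: centre of its underside, z up.
- wax_tin: flat round wax tin with a dark red lid, 70 mm in diameter at the lid (67 below it), 26 mm high, about 0.15 kg, lid up. Origin: centre of its underside, z up.
Things that resemble listed ones, but are neither listed nor needed, are in the scene too. Leave any white look-alike of the loose_bearer alone.

How it is judged:
By the outcome, as a careful person would: the job done as asked, in the order asked, and still so for the second after the job is handed in, with the robot touching nothing.
It also fails if it takes over 83 s, if anything falls off the work surface, if the arm or the gripper's body presses on something with over 40 N, if the wrist force passes 120 N, or if a joint passes its speed limit or range.

## Working session

There is one attempt and no reset: what is moved stays moved. The work goes in short steps, each a Python script; the robot and the scene stay as the last script left them, time stands still between calls to the robot, and variables do not carry over. Pictures are saved under pics/ and viewed, at most 15 in all, crops included, and the job is handed in when it is done.

```bash
mkdir -p pics
python3 - <<'E'
from rig import arm, optics
import cv2
for n in("top","side"):
    d=optics.get_image(n); cv2.imwrite(f"pics/{n}0.png",d["color"][:,:,::-1])
    R=cv2.Rodrigues(d["rvec"])[0]; print(n,d["mtx"].tolist(),(-R.T@d["tvec"].reshape(3)).round(3),R.round(2).tolist())
print(arm.read_t(),arm.read_ee_rot())
E
```

```text
top [[438.500903411635, 0.0, 325.07285082926705], [0.0, 438.500903411635, 237.5542688672167], [0.0, 0.0, 1.0]] [0.299 0.198 0.896] [[0.05, -1.0, -0.0], [-0.97, -0.05, -0.22], [0.22, 0.02, -0.97]]
side [[468.5242995279355, 0.0, 318.74253672609495], [0.0, 468.5242995279355, 241.11677032025804], [0.0, 0.0, 1.0]] [0.496 0.927 0.482] [[-1.0, 0.04, -0.01], [0.03, 0.5, -0.87], [-0.03, -0.87, -0.5]]
0.1 [-1.34915694e-04  1.96106842e-01  9.80581997e-01 -1.01768430e-03]
```

View pics/top0.png

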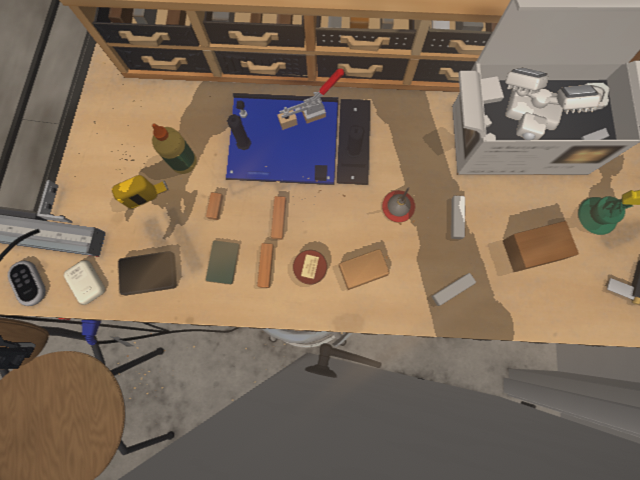

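View pics/side0.png

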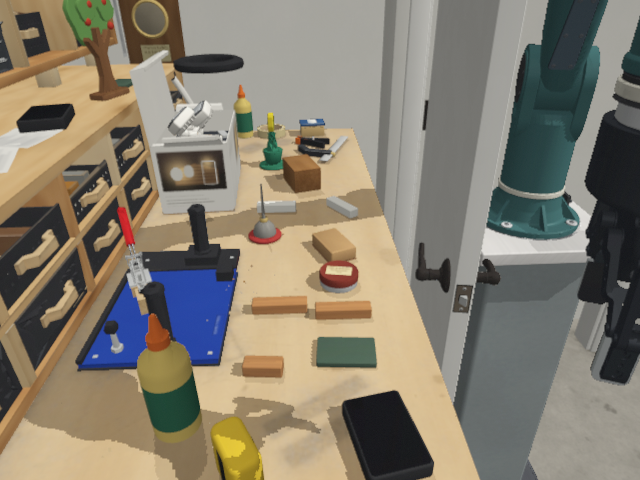

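Top view: two 90 mm sticks at (279,217) and (265,265), short stick at (215,205), shim at (223,261), tin at (310,266). The side view has the sticks at (280,305) and (343,310), short (263,366), shim (346,351), tin (339,275).

```bash
cat > h.py <<'E'
from rig import arm, optics
import cv2, numpy as np
def ray(d,uv,z):
    R=cv2.Rodrigues(d["rvec"])[0]; t=np.array(d["tvec"]).reshape(3)
    n=cv2.undistortPoints(np.array(uv,float).reshape(-1,1,2),d["mtx"],None).reshape(-1,2)
    v=np.c_[n,np.ones(len(n))]@R; c=-R.T@t
    return (c+v*((z-c[2])/v[:,2])[:,None])[:,:2]
# (lo,hi HSV, height of the visible upper face)
COL=dict(stick=((5,125,120),(14,255,255),.02), shim=((40,30,40),(95,255,140),.009), tin=((0,120,40),(6,255,160),.026))
COL['tin2']=((170,120,40),(180,255,160),.026)
def contours(d,col,roi,val=None):
    hsv=cv2.cvtColor(d["color"],cv2.COLOR_RGB2HSV)
    lo,hi,z=COL[col]; m=cv2.inRange(hsv,lo,hi)
    if col=='tin': m|=cv2.inRange(hsv,*COL['tin2'][:2])
    k=np.zeros_like(m);x0,y0,x1,y1=roi;k[y0:y1,x0:x1]=255
    m=cv2.morphologyEx(m&k,cv2.MORPH_CLOSE,np.ones((3,3)))
    return [c for c in cv2.findContours(m,cv2.RETR_EXTERNAL,cv2.CHAIN_APPROX_NONE)[0] if cv2.contourArea(c)>80]
def rect(d,c,z):
    "min-area rectangle in world: centre, (long,short), yaw of long side"
    p=ray(d,c.reshape(-1,2),z).astype(np.float32)
    b=cv2.boxPoints(cv2.minAreaRect(p*1000))/1000
    e=b[1]-b[0],b[2]-b[1]; e=sorted(e,key=np.linalg.norm)
    a=np.arctan(e[1][1]/e[1][0]); return b.mean(0).round(4),np.linalg.norm(e[1]).round(4),np.linalg.norm(e[0]).round(4),a.round(3)
E
python3 - <<'E'
from h import *
big=[]
for n,roi in(("top",(195,185,345,295)),("side",(230,255,400,385))):
    d=optics.get_image(n)
    hsv=cv2.cvtColor(d["color"],cv2.COLOR_RGB2HSV)
    for p in ([(279,217),(276,230),(265,265),(215,205),(223,261),(298,268),(250,250)] if n=="top" else [(280,302),(280,310),(343,307),(343,315),(346,351),(339,268)]): print(p,hsv[p[1],p[0]])
    for k in('stick','shim','tin'):
        for c in contours(d,k,roi): print(n,k,cv2.boundingRect(c),cv2.contourArea(c),*[rect(d,c,z) for z in (COL[k][2],)])
    x0,y0,x1,y1=roi; big.append(cv2.resize(d["color"][y0:y1,x0:x1],(600,450),interpolation=cv2.INTER_CUBIC))
cv2.imwrite("pics/crop.png",cv2.resize(np.hstack(big),(800,300))[:,:,::-1])
E
```

```text
(279, 217) [ 12 134 171]
(276, 230) [ 13 139 180]
(265, 265) [ 13 150 178]
(215, 205) [ 13 135 159]
(223, 261) [ 22  67 103]
(298, 268) [  7 148 124]
(250, 250) [ 16 109 190]
top stick (293, 251, 33, 29) 358.0 (array([0.4396, 0.2416], dtype=float32), np.float32(0.0646), np.float32(0.0572), np.float32(-1.52))
top stick (257, 243, 16, 45) 463.0 (array([0.4351, 0.3313], dtype=float32), np.float32(0.0902), np.float32(0.0237), np.float32(-0.017))
top stick (271, 196, 14, 43) 406.0 (array([0.5368, 0.3122], dtype=float32), np.float32(0.0904), np.float32(0.0231), np.float32(0.001))
top stick (206, 193, 15, 27) 243.0 (array([0.5547, 0.4488], dtype=float32), np.float32(0.0565), np.float32(0.0227), np.float32(-0.081))
top tin (294, 251, 32, 33) 258.5 (array([0.4369, 0.2422], dtype=float32), np.float32(0.0646), np.float32(0.0592), np.float32(-0.647))
(280, 302) [ 15 137 194]
(280, 310) [ 13 145 141]
(343, 307) [ 14 137 194]
(343, 315) [ 14 145 139]
(346, 351) [ 66  52 103]
(339, 268) [ 21  74 207]
side stick (242, 358, 41, 19) 428.0 (array([0.5593, 0.4609], dtype=float32), np.float32(0.057), np.float32(0.0314), np.float32(-0.186))
side stick (316, 304, 55, 15) 415.0 (array([0.4398, 0.345 ], dtype=float32), np.float32(0.0854), np.float32(0.0351), np.float32(-0.059))
side stick (252, 302, 55, 12) 421.0 (array([0.5408, 0.3305], dtype=float32), np.float32(0.0865), np.float32(0.027), np.float32(-0.021))
side shim (317, 337, 60, 30) 1622.0 (array([0.4421, 0.4232], dtype=float32), np.float32(0.0837), np.float32(0.0595), np.float32(-0.058))
side tin (320, 261, 38, 27) 791.0 (array([0.439 , 0.2484], dtype=float32), np.float32(0.0812), np.float32(0.0652), np.float32(1.507))
```

View pics/crop.png

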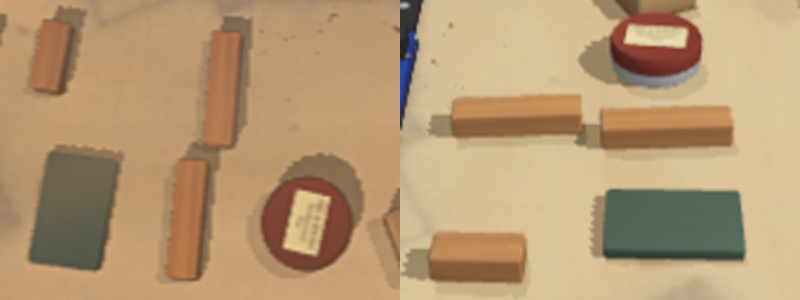

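```bash
python3 - <<'E'
from h import *
from scipy.spatial.transform import Rotation as Ro
import pickle
rng=np.random.default_rng(0); S=[(arm.read_joints(),arm.read_eef_pos(),arm.read_ee_rot())]
for i in range(60):
    p=np.array([rng.uniform(.1,.7),rng.uniform(.2,.75),rng.uniform(.05,.4)])
    q=(Ro.from_euler('z',rng.uniform(-1.5,1.5))*Ro.from_euler('x',np.pi)*Ro.from_rotvec(rng.normal(0,.25,3))).as_quat(scalar_first=True)
    j=arm.solve_ik(p,q)
    if j is not None: S.append((np.array(j),p,q))
pickle.dump(S,open("S.pkl","wb")); print(len(S))
for p in [(.435,.331,.12),(.537,.366,.12),(.44,.42,.12),(.438,.243,.12)]:
    print(p,[np.round(arm.solve_ik(p,[0,np.sin(a),np.cos(a),0]),3) if arm.solve_ik(p,[0,np.sin(a),np.cos(a),0]) is not None else None for a in (0,.0)][:1],arm.read_t())
E
cat > k.py <<'E'
import numpy as np,pickle
from scipy.spatial.transform import Rotation as Ro
from scipy.optimize import least_squares
def fk(q,P,full=False):
    # P: j1 off,j7 off,h,L1,L2,L3,elbow x off1, off2, wrist off
    o1,o7,h,L1,L2,L3,e1,e2,w=P[:9]; s=P[9:]
    Z=lambda a:Ro.from_euler('z',a); Y=lambda a:Ro.from_euler('y',a)
    R=Z(s[0]*q[0]+o1); p=np.array([0,0,h]); pts=[p]
    R=R*Y(q[1])*Z(s[1]*q[2]); p=p+R.apply([e1,0,L1]); pts.append(p)
    R=R*Y(q[3])*Z(s[2]*q[4]); p=p+R.apply([e2,0,L2]); pts.append(p)
    R=R*Y(q[5])*Z(s[3]*q[6]+o7) ; p=p+R.apply([0,0,L3])+(R*Z(-s[3]*q[6]-o7)).apply([w,0,0]); pts.append(p)
    return (np.array(pts),R)
def fit():
    S=pickle.load(open("S.pkl","rb")); best=None
    import itertools
    for s in itertools.product([1,-1],repeat=4):
        def r(P):
            o=[]
            for j,p,q in S:
                pts,R=fk(j,np.r_[P,s]); d=(R.inv()*Ro.from_quat(q,scalar_first=True)).as_rotvec()
                o+=list(pts[-1]-p)+list(.3*d)
            return o
        f=least_squares(r,[2.44,np.pi/2,.3,.5,.5,.2,0,0,0],max_nfev=60)
        if best is None or f.cost<best[0]: best=(f.cost,np.r_[f.x,s])
    return best
if __name__=="__main__":
    b=fit(); print(b[0],b[1].round(4)); np.save("P.npy",b[1])
E
python3 k.py
```

```text
60
(0.435, 0.331, 0.12) [array([-0.699,  0.543, -0.046,  2.098,  0.049,  0.502,  0.789])] 0.2
(0.537, 0.366, 0.12) [array([-0.637,  0.64 , -0.045,  1.865,  0.045,  0.638,  0.861])] 0.2
(0.44, 0.42, 0.12) [array([-0.803,  0.6  , -0.047,  1.96 ,  0.049,  0.582,  0.688])] 0.2
(0.438, 0.243, 0.12) [array([-0.568,  0.503, -0.038,  2.197,  0.043,  0.443,  0.931])] 0.2
2.604704907693553 [ 3.0949  4.6619  0.12   -0.5796 -0.4077 -0.298   0.088  -0.124   0.1953
 -1.     -1.     -1.     -1.    ]
```

```bash
sed -i 's/\[2.44,np.pi\/2,.3,.5,.5,.2,0,0,0\]/[0,o7,.3,.5,.5,.2,0,0,0]/; s/for s in itertools.product(\[1,-1\],repeat=4):/for s,o7 in itertools.product(itertools.product([1,-1],repeat=4),[1.57,-1.57]):/' k.py; python3 k.py
```

```text
0.006945618846845765 [-5.5000e-02  1.5198e+00  2.9250e-01  6.2300e-01  4.6970e-01  2.9830e-01
 -2.0000e-04 -7.9000e-03  4.3000e-03 -1.0000e+00 -1.0000e+00 -1.0000e+00
 -1.0000e+00]
```

```bash
cat > k.py <<'E'
import numpy as np,pickle
from scipy.spatial.transform import Rotation as Ro
from scipy.optimize import least_squares
Z=lambda a:Ro.from_euler('z',a); Y=lambda a:Ro.from_euler('y',a)
def fk(q,P):
    "P: j1,j7 offsets, then base/upper/fore/hand vectors; returns shoulder, elbow, wrist, TCP points and R"
    R=Z(P[0]-q[0]); p=R.apply(P[2:5]); pts=[p]
    R=R*Y(q[1])*Z(-q[2]); p=p+R.apply(P[5:8]); pts.append(p)
    R=R*Y(q[3])*Z(-q[4]); p=p+R.apply(P[8:11]); pts.append(p)
    R=R*Y(q[5]); p=p+R.apply(P[11:14]); pts.append(p)
    return np.array(pts),R*Z(P[1]-q[6])
if __name__=="__main__":
    S=pickle.load(open("S.pkl","rb"))
    def r(P):
        o=[]
        for j,p,q in S:
            pts,R=fk(j,P); d=(R.inv()*Ro.from_quat(q,scalar_first=True)).as_rotvec(); o+=list(pts[-1]-p)+list(.3*d)
        return o
    f=least_squares(r,[-.0,1.57,0,0,.29,0,0,.62,0,0,.47,0,0,.3]); print(f.cost,f.x.round(4)); np.save("P.npy",f.x)
E
python3 k.py
```

```text
7.549452696979514e-20 [ 0.      1.5708 -0.     -0.021   0.2946 -0.     -0.0239  0.6238 -0.
  0.0037  0.4645  0.     -0.004   0.3009]
```

```bash
cat >> h.py <<'E'
from k import fk,Ro,least_squares
P=np.load("P.npy")
LO=np.array([-2.69,-.47,-1.27,.19,-1.53,.08,-3.09])+.06; HI=np.array([2.69,2.24,1.36,2.51,4.68,2.07,3.09])-.06
def quat(psi): "tool down, closing line (tool y) at world angle psi"; return np.array([0,np.cos((psi+np.pi/2)/2),np.sin((psi+np.pi/2)/2),0]) if 0 else (Ro.from_euler('z',psi+np.pi/2)*Ro.from_euler('x',np.pi)).as_quat(scalar_first=True)
def clear(q):
    "distance of the arm's centre line from the door (slab x .17-.25, y<.28)"
    pts=fk(q,P)[0]; pts=np.r_[[[0,0,.0]],pts]
    L=np.concatenate([np.linspace(a,b,25) for a,b in zip(pts[1:-1],pts[2:])])
    dx=np.maximum(np.maximum(.17-L[:,0],L[:,0]-.25),0); dy=np.maximum(L[:,1]-.28,0)
    d=np.hypot(dx,dy); return d[np.linalg.norm(L[:,:2],axis=1)>.12].min()
def path_clear(a,b): return min(clear(a+(b-a)*t) for t in np.linspace(0,1,30))
def ik(p,psi,q0):
    "best redundancy choice: search over j3, both half turns"
    best=None
    for ps in (psi,psi+np.pi):
        T=Ro.from_quat(quat(ps),scalar_first=True)
        for j3 in np.arange(-1.2,1.3,.12):
            f=lambda v:(lambda r:np.r_[r[0][-1]-p,.3*(r[1].inv()*T).as_rotvec()])(fk(np.r_[v[:2],j3,v[2:]],P))
            for g in (q0,np.r_[-1.6,1.0,0,2.0,0.8,.9,0],np.r_[-1.4,.9,0,2.,-.8,.9,0]):
                g=np.clip(np.delete(g,2),np.delete(LO,2)+.01,np.delete(HI,2)-.01)
                s=least_squares(f,g,bounds=(np.delete(LO,2),np.delete(HI,2)))
                if s.cost>1e-9: continue
                q=np.insert(s.x,2,j3); c=min(clear(q),path_clear(np.array(q0),q))
                sc=min(c,.14)*20-np.abs(q-q0).max()-.15*np.abs(q-q0).sum()
                if best is None or sc>best[0]: best=(sc,q,c)
    return best
E
python3 - <<'E'
from h import *
q=np.array(arm.read_joints()); print(clear(q))
for nm,p,psi in [("loose",(.435,.331,.12),np.pi/2),("place",(.537,.366,.12),np.pi/2),("shim",(.44,.42,.12),np.pi/2),("shimplace",(.537,.339,.12),0),("tin",(.438,.243,.12),0),("tinpl",(.537,.339,.12),0)]:
    b=ik(np.array(p),psi,q); 
    if b is None: print(nm,None); continue
    q=b[1]; print(nm,q.round(3),"clear",b[2].round(3),fk(q,P)[0][1:3].round(2).tolist())
d=optics.get_image("side")
print(cv2.projectPoints(np.array([[.22,.28,0],[.22,.28,.3],[.22,0,0],[.22,0,.3],[.22,.28,.1]]),d["rvec"],d["tvec"],d["mtx"],None)[0].reshape(-1,2).round())
E
```

```text
0.03637125816229059
loose [-1.463  0.938  1.2    2.128 -1.138  0.975 -1.163] clear 0.036 [[0.08, 0.48, 0.68], [0.44, 0.33, 0.42]]
place [-1.342  1.032  1.2    1.895 -1.12   1.095 -1.232] clear 0.076 [[0.15, 0.5, 0.63], [0.54, 0.37, 0.42]]
shim [-1.535  0.995  1.2    1.991 -1.125  1.048 -1.347] clear 0.076 [[0.05, 0.51, 0.65], [0.44, 0.42, 0.42]]
shimplace [-1.318  1.019  1.2    1.93  -1.122  1.078 -2.75 ] clear 0.069 [[0.16, 0.5, 0.64], [0.54, 0.34, 0.42]]
tin [-1.345  0.895  1.2    2.227 -1.152  0.92  -2.535] clear 0.069 [[0.13, 0.45, 0.7], [0.44, 0.25, 0.42]]
tinpl [-1.318  1.019  1.2    1.93  -1.122  1.078 -2.75 ] clear 0.069 [[0.16, 0.5, 0.64], [0.54, 0.34, 0.42]]
[[466. 292.]
 [497. 118.]
 [427. 218.]
 [443.  79.]
 [475. 242.]]
```

```bash
cat >> h.py <<'E'
def goto(p,psi):
    q0=np.array(arm.read_joints()); b=ik(np.array(p),psi,q0); print("goto",np.round(p,4),"clear %.3f"%b[2],"joints",b[1].round(2)); assert b[2]>.03
    arm.goto_joints(list(b[1]))
def lin(p,v=.15,th=None):
    q=arm.solve_ik(p,arm.read_ee_rot()); c=clear(np.array(q)); assert c>.04,c
    r=arm.move_linear(p,max_speed=v,threshold=th); return r
def st(): print("t %.1f"%arm.read_t(),"tcp",np.round(arm.read_eef_pos(),4),"w %.4f"%arm.read_gripper_width(),"F",np.round(arm.read_ft_force(),1),"ff %.1f"%arm.read_finger_force())
E
sed -i 's/np.arange(-1.2,1.3,.12)/np.arange(.8,1.29,.16)/' h.py
python3 - <<'E'
from h import *
arm.set_gripper(.05,squeeze=25)
goto((.435,.331,.09),np.pi/2); st()
for n in("top","side"): cv2.imwrite(f"pics/{n}1.png",optics.get_image(n)["color"][:,:,::-1])
E
```

```text
goto [0.435 0.331 0.09 ] clear 0.036 joints [-1.43  0.95  1.12  2.14 -1.18  0.91 -1.14]
t 2.2 tcp [0.4349 0.3323 0.0898] w 0.0503 F [0.2 0.3 0.1] ff 0.0
```

View pics/side1.png

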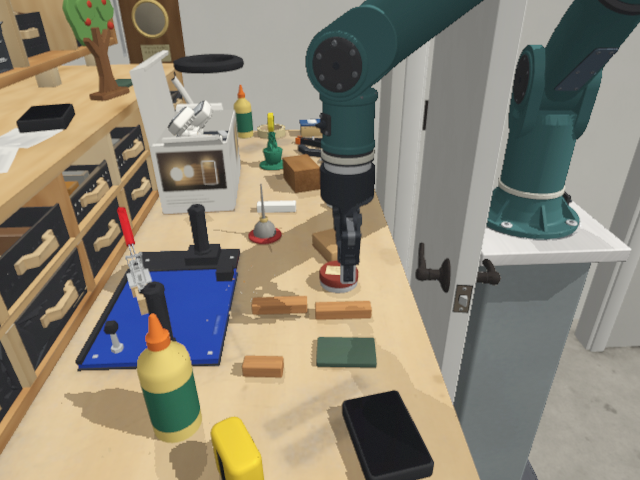

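The arm reaches round the door edge and the gripper hangs over the near stick (fingertip at about (347,280), stick at (343,310)). I'll go down, grip lightly, and test whether this stick is loose.

Run:
```python
from h import *
print(lin((.435,.331,.013),.1,6)); st()
arm.set_gripper(.0,squeeze=25); st()
p=arm.read_eef_pos(); print(lin((p[0],p[1],p[2]+.012),.05,8)); st()
d=optics.get_image("side"); cv2.imwrite("pics/s2.png",cv2.resize(d["color"][220:400,220:460],(720,540))[:,:,::-1])
```

```text
False
t 3.2 tcp [0.4354 0.331  0.0134] w 0.0497 F [-0.3  0.2  1.2] ff 0.0
t 3.5 tcp [0.4355 0.3312 0.0137] w 0.0234 F [-0.3  0.   4.1] ff 25.3
False
t 4.0 tcp [0.4355 0.3313 0.026 ] w 0.0236 F [-0.4 -0.4 -0.5] ff 24.7
```

View pics/s2.png

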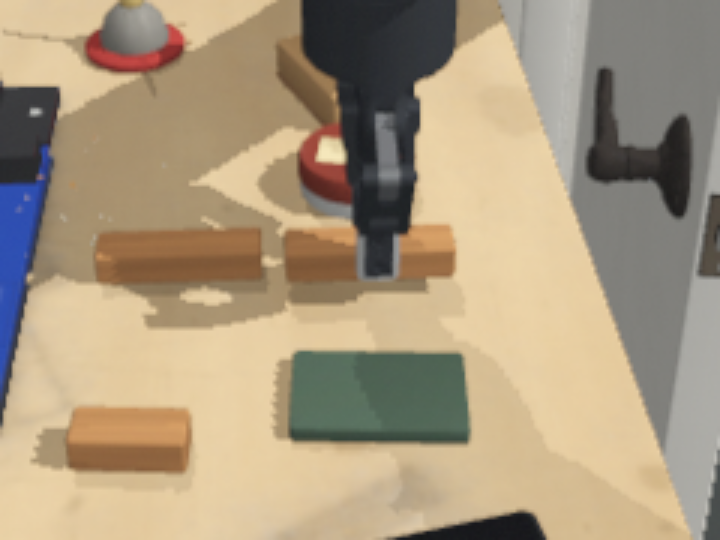

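The picture shows the near stick lifted clear of the bench, so it is the loose one. The far stick is the fixed bearer.

Run:
```python
from h import *
X,Y_=.5372,.3662
lin((.4355,.331,.07),.15); goto((X,Y_,.07),np.pi/2); lin((X,Y_,.022),.12)
print(lin((X,Y_,.0125),.03,4)); st()
arm.set_gripper(.036); st(); lin((X,Y_,.10),.15)
goto((.44,.42,.12),np.pi/2); st()
for n in("top","side"):
    d=optics.get_image(n); cv2.imwrite(f"pics/{n}3.png",d["color"][:,:,::-1])
    for c in contours(d,'stick',(195,185,345,295) if n=="top" else (220,255,400,385)): print(n,cv2.boundingRect(c),cv2.contourArea(c),rect(d,c,.02))
d=optics.get_image("top");cv2.imwrite("pics/t3.png",cv2.resize(d["color"][180:300,190:350],(800,600),interpolation=cv2.INTER_CUBIC)[:,:,::-1])
```

```text
goto [0.5372 0.3662 0.07  ] clear 0.082 joints [-1.36  1.19  1.28  1.91 -1.29  1.19 -1.12]
True
t 5.8 tcp [0.5377 0.3664 0.0137] w 0.0233 F [-0.6  0.4  4.1] ff 25.3
t 6.1 tcp [0.5366 0.3663 0.0121] w 0.0359 F [ 0.1  0.5 -0.3] ff 0.0
goto [0.44 0.42 0.12] clear 0.084 joints [-1.56  1.06  1.28  1.99 -1.18  1.13 -1.3 ]
t 7.4 tcp [0.4386 0.4206 0.1189] w 0.0362 F [ 0.4 -0.   0.9] ff 0.0
top (293, 265, 20, 19) 114.0 (array([0.4171, 0.2574], dtype=float32), np.float32(0.0503), np.float32(0.017), np.float32(0.989))
top (272, 196, 13, 42) 215.5 (array([0.5381, 0.3124], dtype=float32), np.float32(0.0876), np.float32(0.0199), np.float32(-0.003))
top (245, 195, 14, 43) 357.0 (array([0.5365, 0.3669], dtype=float32), np.float32(0.0909), np.float32(0.0208), np.float32(0.003))
top (206, 193, 15, 27) 245.0 (array([0.5547, 0.4487], dtype=float32), np.float32(0.0565), np.float32(0.0228), np.float32(-0.081))
side (242, 362, 41, 15) 322.0 (array([0.5587, 0.4663], dtype=float32), np.float32(0.0543), np.float32(0.0255), np.float32(0.082))
side (249, 317, 59, 20) 973.0 (array([0.541 , 0.3764], dtype=float32), np.float32(0.088), np.float32(0.042), np.float32(-0.01))
side (252, 296, 55, 18) 823.5 (array([0.5409, 0.3231], dtype=float32), np.float32(0.0875), np.float32(0.0432), np.float32(-0.003))
```

View pics/t3.png

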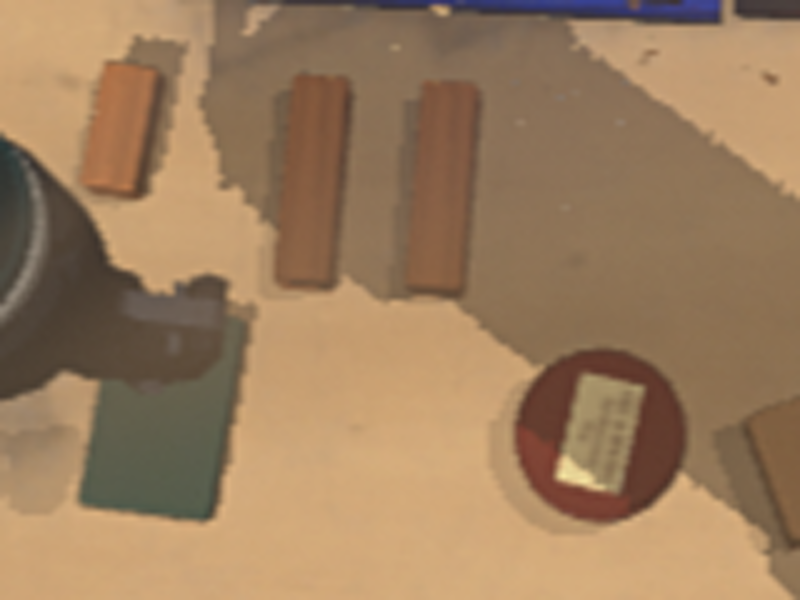

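Top crop: the bearers lie parallel at about (312,180) and (443,185), ends level, and the measured centre spacing is 53–54.5 mm. Next is the shim (about (160,415) in the crop).

Run:
```python
from h import *
d=optics.get_image("top"); im=cv2.imread("pics/top0.png"); hsv=cv2.cvtColor(im,cv2.COLOR_BGR2HSV)
m=cv2.inRange(hsv,(0,0,0),(180,90,130)); k=np.zeros_like(m); k[232:292,200:246]=255
m=cv2.morphologyEx(m&k,cv2.MORPH_OPEN,np.ones((3,3)))
c=max(cv2.findContours(m,0,1)[0],key=cv2.contourArea); print(cv2.boundingRect(c),rect(d,c,.009))
im2=d["color"]; print([hsv[y,x].tolist() for x,y in((223,245),(223,261),(215,278),(236,245),(240,243),(240,239))])
d=optics.get_image("side")
for c in contours(d,'shim',(300,330,400,385)):
    print('side',rect(d,c,.009)); x,y,w,h=cv2.boundingRect(c); p=c.reshape(-1,2)
    # top face's far edge line
    cols=[(u,p[p[:,0]==u,1].min()) for u in range(x+6,x+w-6)]; q=ray(d,cols,.009); a=np.polyfit(q[:,0],q[:,1],1); print('far edge slope,y at .44:',a[0],np.polyval(a,.44))
    print('x range at row rows',[ray(d,[(p[p[:,1]==v,0].min(),v),(p[p[:,1]==v,0].max()+1,v)],.009).round(4).tolist() for v in range(y+5,y+h-8,4)])
```

```text
(206, 241, 33, 43) (array([0.439 , 0.4205], dtype=float32), np.float32(0.0852), np.float32(0.055), np.float32(-0.077))
[[21, 74, 110], [23, 65, 102], [36, 46, 89], [19, 78, 111], [16, 104, 147], [16, 108, 192]]
side (array([0.4422, 0.4232], dtype=float32), np.float32(0.0835), np.float32(0.0595), np.float32(-0.058))
far edge slope,y at .44: -0.10269369926897529 0.3947759470125529
x range at row rows [[[0.4815, 0.402], [0.3992, 0.4068]], [[0.4819, 0.4106], [0.399, 0.4153]], [[0.4837, 0.4188], [0.4002, 0.4236]], [[0.484, 0.427], [0.4, 0.4318]], [[0.4843, 0.435], [0.4012, 0.4397]]]
```

Run:
```python
from h import *
psi=np.pi/2-.08; c=(.440,.4213)
arm.set_gripper(.066,squeeze=25); goto((*c,.06),psi); lin((*c,.022),.12)
print(lin((*c,-.006),.02,3)); st()
z=arm.read_eef_pos()[2]; lin((*c,z+.003),.02); st()
arm.set_gripper(0.0,squeeze=25); st()
p=arm.read_eef_pos(); lin((p[0],p[1],p[2]+.03),.06); st()
d=optics.get_image("side"); cv2.imwrite("pics/s4.png",cv2.resize(d["color"][250:400,240:440],(800,600))[:,:,::-1])
```

```text
goto [0.44   0.4213 0.06  ] clear 0.139 joints [-1.55  1.19  1.28  2.01 -1.33  1.16 -1.29]
True
t 9.8 tcp [0.4399 0.4212 0.0016] w 0.0662 F [ 0.  -0.1  3.8] ff 2.3
t 10.2 tcp [0.4399 0.4213 0.0044] w 0.0665 F [-0.6  0.7  0.3] ff 0.0
t 10.4 tcp [0.44   0.4213 0.0045] w 0.0541 F [-0.2 -0.5  0.3] ff 27.7
t 11.1 tcp [0.4399 0.4215 0.0347] w 0.0540 F [ 0.7 -0.2 -0.8] ff 27.6
```

View pics/s4.png

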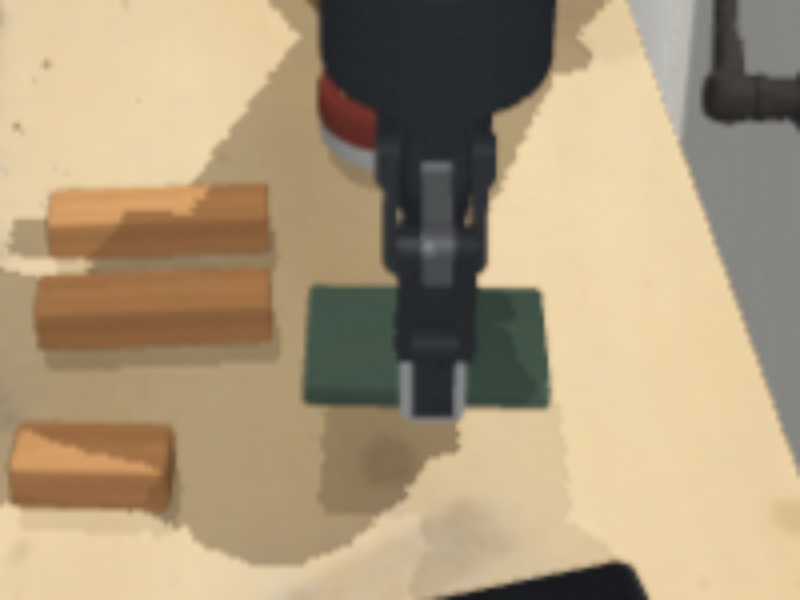

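Run:
```python
from h import *
d=optics.get_image("side")
print("finger",ray(d,[(340,348.5),(348.5,348.5),(357,348.5)],.033).round(4).tolist())
cs=contours(d,'shim',(310,310,390,365)); p=np.concatenate(cs).reshape(-1,2)
for v in range(326,348,4): 
    r=p[p[:,1]==v,0]
    if len(r)>1: e=ray(d,[(r.min(),v),(r.max()+1,v)],.039); print(v,e.round(4).tolist(),e[:,0].mean().round(4))
```

```text
finger [[0.4526, 0.4435], [0.4409, 0.4441], [0.4293, 0.4448]]
326 [[0.4811, 0.4016], [0.3991, 0.4064]] 0.4401
330 [[0.4814, 0.4103], [0.3989, 0.4152]] 0.4402
334 [[0.4832, 0.4188], [0.4002, 0.4236]] 0.4417
338 [[0.4835, 0.4271], [0.4, 0.432]] 0.4418
342 [[0.4838, 0.4353], [0.4012, 0.44]] 0.4425
346 [[0.4855, 0.4432], [0.4024, 0.448]] 0.444
```

```bash
cat >> h.py <<'E'
def toR(): return Ro.from_quat(arm.read_ee_rot(),scalar_first=True)
E
python3 - <<'E'
from h import *
o=toR().inv().apply([.0026,-.0002,0]); np.save("off.npy",o)
p=arm.read_eef_pos(); lin((p[0],p[1],.09),.12); goto((.541,.3394,.09),0)
w=toR().apply(o); print("off",w.round(4)); tx,ty=.541-w[0],.3394-w[1]
lin((tx,ty,.034),.1); arm.hold(.2); st()
for n,r in (("side",(260,400,220,400)),("top",(180,300,200,360))):
    d=optics.get_image(n); cv2.imwrite(f"pics/{n}5.png",cv2.resize(d["color"][r[0]:r[1],r[2]:r[3]],(770,600),interpolation=cv2.INTER_CUBIC)[:,:,::-1])
E
```

```text
goto [0.541  0.3394 0.09  ] clear 0.074 joints [-1.33  1.15  1.28  1.93 -1.25  1.17 -2.66]
off [ 0.     -0.0026  0.    ]
t 13.9 tcp [0.5415 0.342  0.0348] w 0.0539 F [ 0.1 -0.7 -0.4] ff 27.6
```

View pics/side5.png

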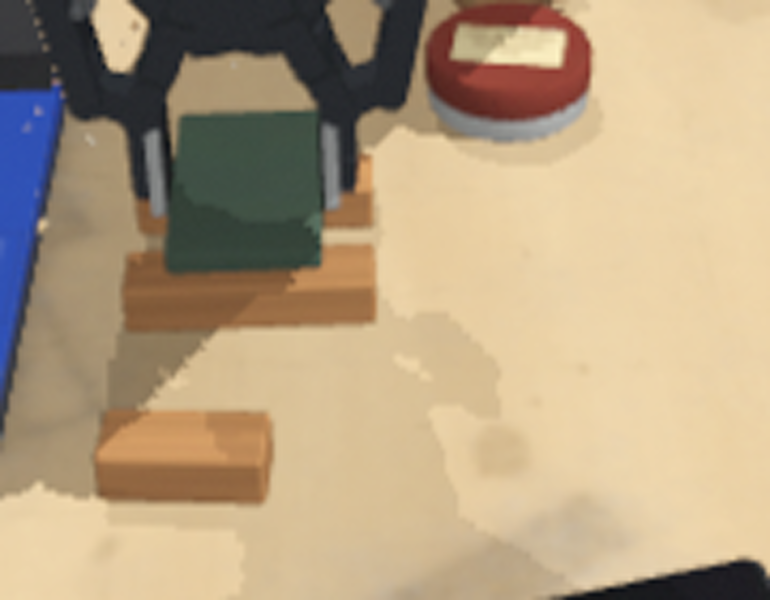

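Run:
```python
from h import *
d=optics.get_image("side"); f=lambda l:[(220+u*180/770,260+v*140/600) for u,v in l]
print("shim top near",ray(d,f([(167,247),(322,244)]),.0393).round(4).tolist(),"far",ray(d,f([(180,114),(318,111)]),.0393).round(4).tolist())
print("shim bottom near",ray(d,f([(165,272),(322,268)]),.0303).round(4).tolist())
print("loose top front edge",ray(d,f([(123,294),(376,288)]),.018).round(4).tolist(),"bottom",ray(d,f([(125,331),(376,322)]),.0).round(4).tolist())
```

```text
shim top near [[0.5676, 0.3779], [0.5139, 0.3795]] far [[0.568, 0.2987], [0.5155, 0.3]]
shim bottom near [[0.5688, 0.3803], [0.5142, 0.3814]]
loose top front edge [[0.5847, 0.3765], [0.4957, 0.3786]] bottom [[0.5857, 0.3753], [0.4961, 0.3758]]
```

View pics/top5.png

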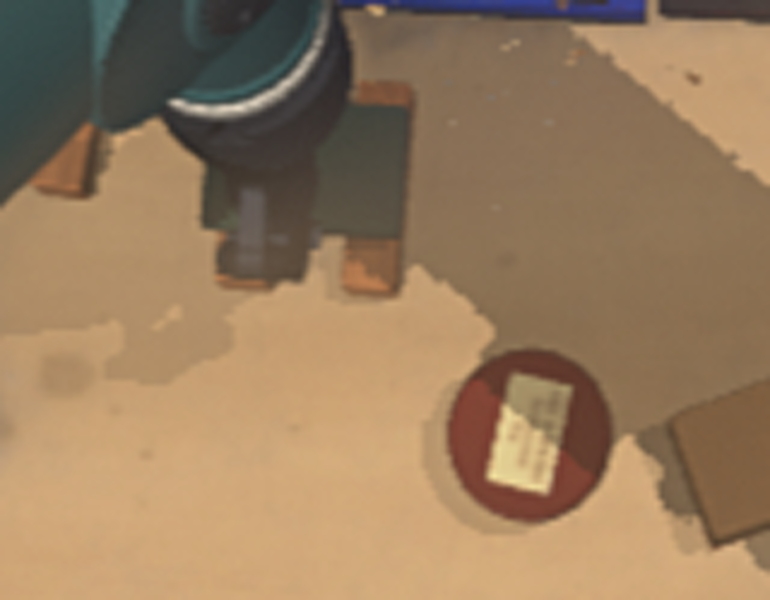

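Side: the shim hangs over the bearers and is square to them, with its centre x at 0.5412 against 0.5404 for the bearers. Top: it spans both. I'll shift it 0.8 mm and lower.

Run:
```python
from h import *
x,y=.5403,.342
lin((x,y,.028),.05); print(lin((x,y,.0215),.015,2.5)); st()
arm.set_gripper(.064); st(); lin((x,y,.05),.06); lin((x,y,.14),.15)
arm.set_gripper(.085); goto((.439,.243,.14),0); st()
for n in("side","top"):
    d=optics.get_image(n)
    for k in('tin','shim'):
        for c in contours(d,k,(195,185,400,385) if n=="side" else (200,185,345,295)): print(n,k,cv2.boundingRect(c),rect(d,c,.026 if k=='tin' else .029))
    cv2.imwrite(f"pics/{n}6.png",cv2.resize(d["color"][(r:=(240,400) if n=="side" else (180,300))[0]:r[1],200:400] if n=="side" else d["color"][180:300,200:360],(800,600),interpolation=cv2.INTER_CUBIC)[:,:,::-1])
```

```text
True
t 14.7 tcp [0.5406 0.342  0.0245] w 0.0540 F [-0.2 -0.5  4.8] ff 28.1
t 14.9 tcp [0.5395 0.342  0.0231] w 0.0640 F [-0.5 -0.5 -0.3] ff 0.0
goto [0.439 0.243 0.14 ] clear 0.078 joints [-1.38  0.91  1.28  2.21 -1.13  0.99 -2.54]
t 17.2 tcp [0.4391 0.2432 0.1403] w 0.0849 F [1.3 0.6 1.4] ff 0.0
side tin (320, 261, 38, 27) (array([0.439 , 0.2484], dtype=float32), np.float32(0.0812), np.float32(0.0652), np.float32(1.507))
side tin (249, 228, 32, 16) (array([0.5755, 0.1048], dtype=float32), np.float32(0.0631), np.float32(0.0591), np.float32(0.109))
side shim (260, 291, 36, 38) (array([0.5413, 0.3441], dtype=float32), np.float32(0.091), np.float32(0.0532), np.float32(-1.569))
top tin (309, 255, 17, 29) (array([0.4284, 0.2204], dtype=float32), np.float32(0.0613), np.float32(0.0218), np.float32(-0.314))
top shim (200, 185, 137, 110) (array([0.4892, 0.3262], dtype=float32), np.float32(0.2739), np.float32(0.2268), np.float32(-1.521))
```

View pics/side6.png

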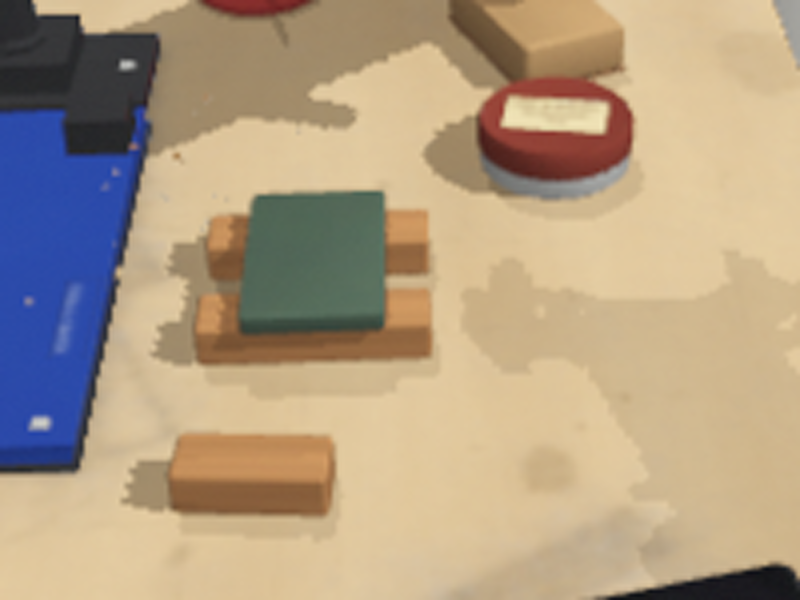

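View pics/top6.png

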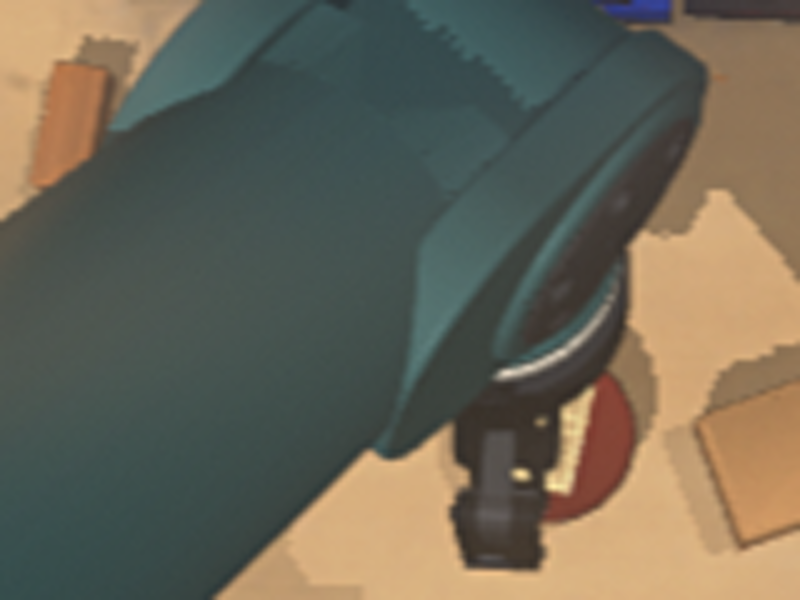

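Side: the shim lies flat across both bearers, centred, and the tin at (555,135) is undisturbed. In the top view the arm hides the stack. Next is the tin.

Run:
```python
from h import *
d=optics.get_image("side"); print(ray(d,[(338.9,271.2)],.026))
b=cv2.imread("pics/top0.png"); D=dict(optics.get_image("top")); D["color"]=b[:,:,::-1].copy()
c=max(contours(D,'tin',(285,245,335,295)),key=cv2.contourArea); (u,v),r=cv2.minEnclosingCircle(c); print("top",ray(D,[(u,v)],.026),r)
```

```text
[[0.43789316 0.24138405]]
top [[0.43514424 0.23965958]] 16.36908721923828
```

Run:
```python
from h import *
x,y=.4385,.2412
lin((x,y,.045),.15); print(lin((x,y,.010),.05,4)); st()
arm.set_gripper(0,squeeze=35); st()
p=arm.read_eef_pos(); lin((p[0],p[1],p[2]+.05),.08); st()
for n,r in (("side",(200,320,280,440)),("top",(220,310,270,390))):
    d=optics.get_image(n); cv2.imwrite(f"pics/{n}7.png",cv2.resize(d["color"][r[0]:r[1],r[2]:r[3]],(800,600),interpolation=cv2.INTER_CUBIC)[:,:,::-1])
```

```text
False
t 19.1 tcp [0.4386 0.2411 0.0101] w 0.0848 F [ 0.1 -0.1  0.8] ff 0.0
t 19.4 tcp [0.4386 0.2412 0.0107] w 0.0682 F [-2.3 -0.3  5.2] ff 39.3
t 20.1 tcp [0.4382 0.2414 0.0603] w 0.0677 F [-0.3  0.8 -2. ] ff 39.9
```

View pics/side7.png

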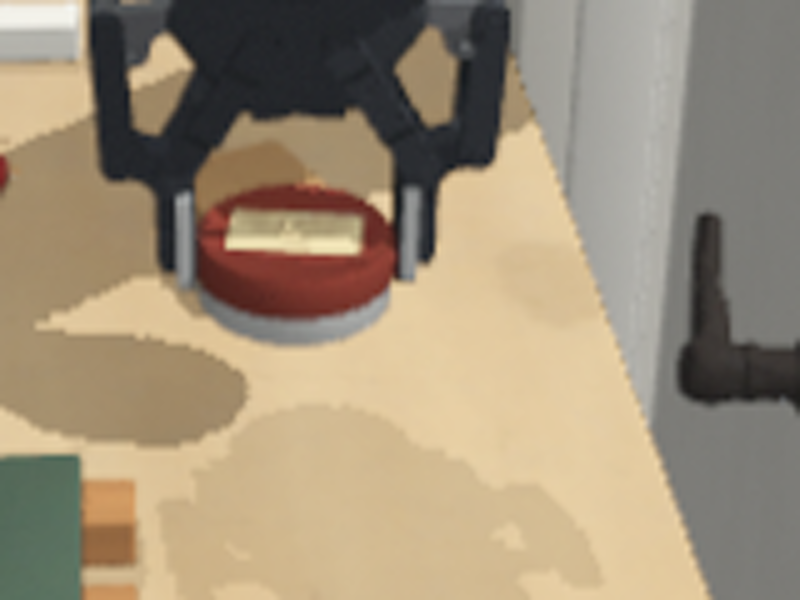

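The tin is held level between the pads, with its lid centre at about (297,236) in the crop. I'll carry it over the shim.

Run:
```python
from h import *
d=optics.get_image("side"); print(ray(d,[(339.4,247.4)],.0756))
p=arm.read_eef_pos(); lin((p[0],p[1],.11),.15); goto((.5405,.3394,.11),0); lin((.5405,.3394,.055),.1); arm.hold(.2); st()
d=optics.get_image("side"); cv2.imwrite("pics/side8.png",cv2.resize(d["color"][240:360,210:370],(800,600),interpolation=cv2.INTER_CUBIC)[:,:,::-1])
```

```text
[[0.43755828 0.24310133]]
goto [0.5405 0.3394 0.11  ] clear 0.074 joints [-1.33  1.1   1.28  1.93 -1.2   1.16 -2.69]
t 22.3 tcp [0.541  0.3395 0.0558] w 0.0680 F [ 0.8 -1.1 -2. ] ff 40.1
```

View pics/side8.png

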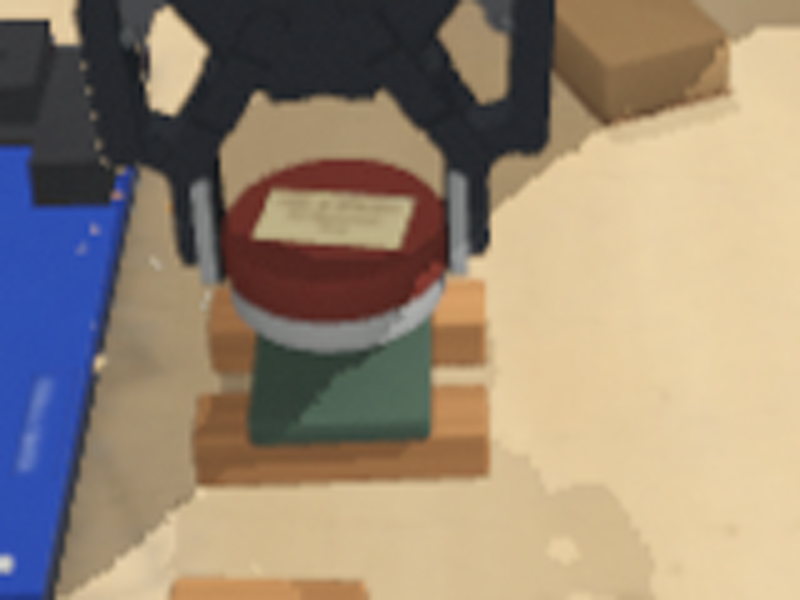

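Run:
```python
from h import *
d=optics.get_image("side"); print(ray(d,[(277,284)],.071))
x,y=.5400,.3394
lin((x,y,.043),.05); print(lin((x,y,.0365),.012,3)); st()
arm.set_gripper(.084); st(); lin((x,y,.07),.08); lin((x,y,.14),.15); goto((.44,.48,.2),np.pi/2); arm.set_gripper(.05); st()
for n,r in (("side",(240,360,210,370)),("top",(180,300,200,360))):
    d=optics.get_image(n); cv2.imwrite(f"pics/{n}9.png",cv2.resize(d["color"][r[0]:r[1],r[2]:r[3]],(800,600),interpolation=cv2.INTER_CUBIC)[:,:,::-1])
```

```text
[[0.54052317 0.33824976]]
True
t 23.2 tcp [0.5403 0.3394 0.0397] w 0.0682 F [-0.5  0.8  7. ] ff 40.8
t 23.5 tcp [0.5388 0.3394 0.0378] w 0.0837 F [-0.   0.8  0.9] ff 0.0
goto [0.44 0.48 0.2 ] clear 0.076 joints [-1.41  0.68  0.8   1.84 -0.61  0.89 -1.89]
t 25.9 tcp [0.4404 0.4794 0.1995] w 0.0502 F [-0.3  0.3 -0.5] ff 0.0
```

View pics/side9.png

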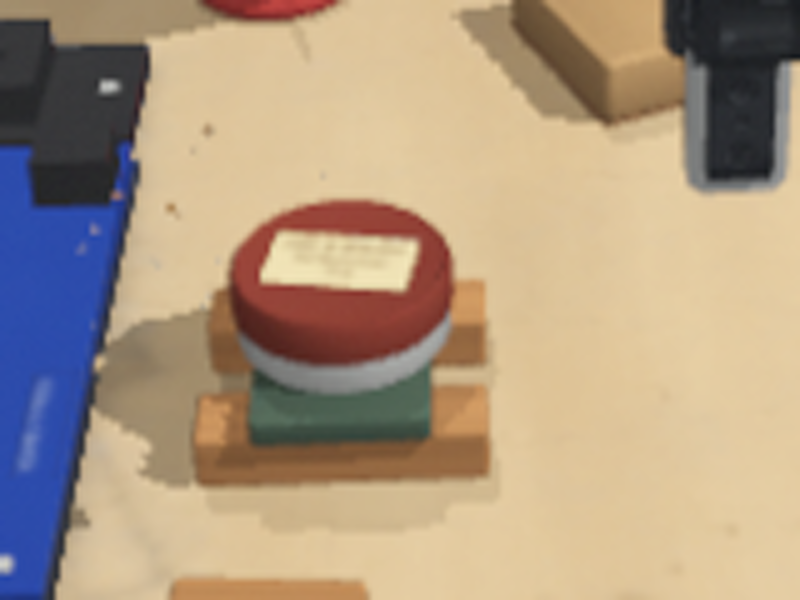

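View pics/top9.png

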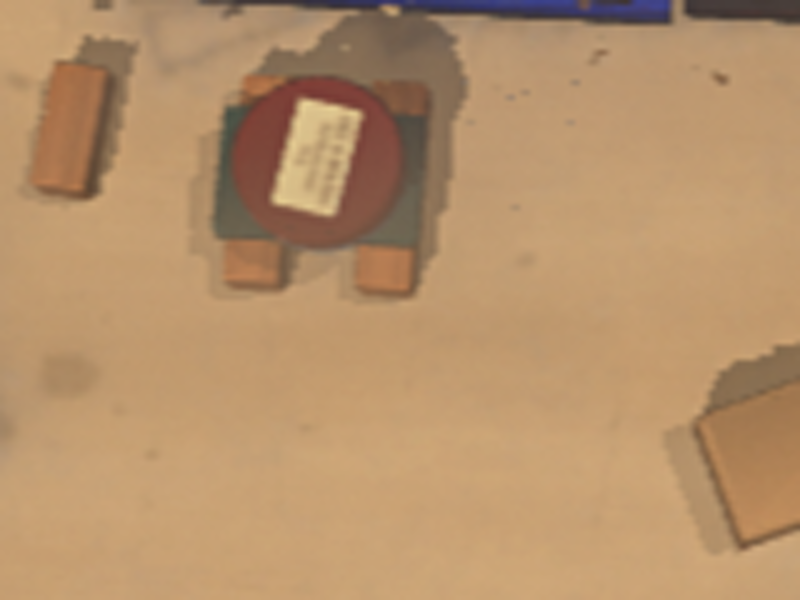

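Both views show the finished stack: tin lid up at (317,162) in the top crop, within about 2 mm of the shim's centre. The shim lies flat on both bearers, the short stick is untouched and the gripper is clear.

```bash
python3 -c "
from rig import arm
print(arm.hand_in())"
```

```text
the job is handed in; nothing more can be done
None
```

I handed the job in at about 26 s: the loose bearer is beside the fixed one with about a 30 mm gap, the shim pack is flat across both, and the wax tin is lid up on top, centred to about 2 mm; the short stick was not touched.

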